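# Set the bench regulator to its mark and pull the knob out to lock

### The arm

A 6-joint arm with a two-finger parallel gripper is mounted at the origin on a cart in front of the work surface, level with it; the furniture and walls round the work are solid. World frame = base frame: x ahead of the robot, y to its left, z up, the work surface at z = 0. Lengths are in mm, angles in degrees, forces in N, time in s.
With the tool pointing down it reaches from about 350 to 850 mm from the base axis. Payload 8.1 kg.
Tool frame: the origin (TCP) lies between the finger pads; the fingertips stand 22 mm ahead of it and the grasp point (between the pads) lies 3 mm ahead of it (r.nose_length is the z of the fingertips in the tool frame, in mm); z points along the fingers, x is the direction in which the jaws open and shut, and the axes are right-handed (so a half turn about z gives the same grasp; the last joint's range is limited). The gripper opens to 85 mm and grips with 20 to 120 N. Pads are 22 mm wide; open, the fingers measure 114 mm over their backs; the gripper's body (76 mm by 85 mm) begins 54 mm behind the grasp point. The pads swing forward as they close: fully open they stand 13 mm farther back than shut.
Start: joints at [-75.94, 7.471, 85.268, -0, 87.261, -4.893], TCP at [194.9, -567.468, 253.292] pointing down, gripper open.
Joint ranges: [-169.43, 169.43], [-51.17, 129.36], [1.28, 143.12], [-76.62, 256.62], [0, 156.53], [-152.29, 152.29]. Speed limits (degrees/s): [136.94, 136.94, 159.86, 180, 180, 180].

### API

Orientations are given as [roll, pitch, yaw] about the fixed x, y, z axes, in that order (R = Rz(yaw) Ry(pitch) Rx(roll)).
In Python, from bench import r gives the robot as it stands.
- The arm moves only by the shell command python3 -m jog 'ROWS' [FORCE]. ROWS is JSON, a list of rows, each a list of 5 numbers: the shift along the tool's x, y, z in m, then the turn about the tool's z in degrees, then the opening in per cent of the stroke, from 0 (shut) to 100 (fully open). A call has 1 to 8 rows; each row is the pose to reach, as a shift and turn from the pose measured when the call began, along the tool's axes at that moment; what a row does not reach only later rows make up. A row lasts 1/10 s, in which the tool goes at most 50 mm and 8.59 degrees, less where a joint would pass 70% of its speed; a pose out of reach is approached as far as the arm can. A call with a gripper value outside its range is refused whole. The fingers move at their own pace and stop on an object; FORCE is the grip in N (left out, the last holds). Time passes only in rows, so rows that repeat a pose let the fingers close. It gives the time, the measured TCP pose, the force and the opening at its end, in the units of the state.
- r.sense(): the state, without advancing time (a new reading comes with each control period).
- r.snapshot(name): name is "scene" or "top" or "wrist"; returns a dict with "image" (384x512x3 uint8, red, green, blue), "K" (3x3 intrinsics, pixels), "T" (4x4, takes a point from camera to world coordinates); the wrist camera has in their place "tool_from_camera" (4x4, takes a point from camera to tool coordinates, whose origin is the TCP and whose axes are the tool frame's). Camera axes: x right, y down, z forward; pixel columns grow to the right and rows downward; lengths in mm; the calibration is good to about 2 mm. The wrist camera is an equidistant fisheye: a pixel r from the principal point sees the ray r / f radians off the axis. A picture is of the moment at which its call begins: read the wrist's pose just before it. There is no depth.
- r.hand_in(): hands the job in, once; it reports no verdict.
Trained networks look in a picture, given as the dict that the camera call returned (one of the last four; its "shot" number tells which), for a name from the list of things; names that differ only in an ending like _2 or _b are one class to them, and where a whole thing is asked for, a point or a joint stands for the part that bears it (a point fixed in the world has none). Each returns a list of dicts, best first, with "conf" (0 to 1); they miss things now and then, are a little off and sometimes report something else, mostly with a low value. They report only what shows in the picture. A call takes as long as a camera call.
- r.search_frame(picture, label): "bbox" ([left, top, right, bottom] in pixels, round what is visible of it).
- r.pinpoint(picture, label): "uv" ([column, row] in pixels: a listed point, or the origin of a listed thing).
The state is a dict: "time": time; "joint_pos": joint angles; "qd": joint speeds; "joint_efforts": joint torques, N m; "tool_pos": TCP position; "tcp_rot": TCP orientation; "ft_force": force on the tool from outside, world axes, zero at the start; "wrist_torque": the same for the moment, N m; "finger_gap": finger opening in mm.
Only numpy, scipy, OpenCV 4.12 (cv2) and the standard library are available. Lean on these libraries where they do the work, as an engineer would, in place of code of your own. Each camera call takes 0.05 s, during which the arm holds its last target. There are 200 camera calls.

### The job

Turn the knob on top of the bench air regulator until its pointer stands between the two raised tabs of the index ring, then pull the knob straight up as far as it goes so that it locks there, and let go. The lock slot is somewhere between the tabs and cannot be seen, so feel for it: pull lightly, and where the knob will not rise, let it down and work it a little to either side until it does. Never pull so hard that the regulator lifts out of its spring clip, and leave the loose parts round it where they lie.

Things in the scene. Friction and masses are not known exactly. Their poses are not given: they have to be found in the camera images.
- reg_base: fixed dark steel foot plate of the regulator, 100 x 80 x 8 mm, side rails to 20 mm; origin under its centre on the bench, z up; position and yaw vary. On it: aluminium block 64 x 60 mm (top 56 mm up), gauge on its -x side, brass ports at +y and -y; round grey bonnet 73 mm across (top 90 mm up) with a steel index ring 86 mm across; black knob on the vertical axis through this origin, top 131 mm up
- mark (a point): the mark: the middle of the gap between the index ring's two raised steel tabs, on the ring's top (z = 89 mm), 44 mm from the knob's axis; x axis points radially outward, z up. The tabs (12 mm radially, 5 mm wide, tops at z = 95 mm) stand 0.36 rad to either side of it. The ring is set at a different angle each time, and neither the knob nor ordinary handling turns it
- pointer (a point): tip of the knob's pointer, a small raised nib on the knob's black skirt (skirt 60 mm across, its top at z = 100 mm above the bench when the knob is down), 33 mm from the knob's axis and 102 mm above the bench when down; x axis points radially outward, along the grip bar, z up
- knob_grip (a point): on the knob's axis, 123 mm above the bench when the knob is down, in the knob's upright grip bar: 46 mm long (along x, toward the pointer), 14 mm wide (along y), standing from the skirt at 100 mm to 131 mm; grip it across its width from above
- knob_turn (a joint): turn of the knob, rad, positive anticlockwise seen from above; 0 = pointer along reg_base's +x, range -1.5 to 1.2; stays where left, turns with about 0.06 N m. The knob starts clockwise (seen from above) of the mark by 0.6 to 1.2 rad
- knob_pull (a joint): how far the knob is pulled up, m: 0 down, 0.010 fully out and locked; stays where left, slides with about 3.5 N. Away from the lock slot it rises only 2.5 mm, to a stop. The slot's middle lies within 0.22 rad of the mark, either side (unseen, new each time) and passes the knob within about 0.035 rad either way; once out, the knob cannot turn
- clip_lift (a joint): how far the whole regulator is lifted in its spring clip, m: 0 seated; it begins to lift at about 8 N of upward pull and rises 1 mm for every 4 N more; 3 mm (about 20 N) counts as torn from the clip. It springs back when released
- plug_gold: loose gold-coloured plug, 33 x 20 x 18 mm, lying beside the regulator; origin under its centre; leave it alone
- valve_mid_b: loose turned steel valve, 59 x 13 x 13 mm, lying in front of the regulator; origin under its centre; leave it alone
- pin_dark: loose short dark pin, 20 x 16 x 12 mm, lying behind the regulator; origin under its centre; leave it alone

How it is judged:
By the outcome, as a careful person would: the job done as asked, in the order asked, and still so for the second after the job is handed in, with the robot touching nothing.
It also fails if it takes over 72 s, if anything falls off the work surface, if the arm or the gripper's body presses on something with over 40 N, if the wrist force passes 120 N, or if a joint passes its speed limit or range.

## Working session

There is one attempt and no reset: what is moved stays moved. The work goes in short steps, Python scripts to look and compute and a shell command to move; the robot and the scene stay as the last step left them, time stands still between calls to the robot, and variables do not carry over. Pictures are saved under pics/ and viewed, about 8 in all and at most 12, crops included, and the job is handed in when it is done.

```bash
mkdir -p pics
cat > h.py <<'E'
from bench import r
import numpy as np, cv2
from scipy.spatial.transform import Rotation as R
def ray(s,uv):
    K=np.array(s["K"]);T=np.array(s["T"])
    d=T[:3,:3]@np.linalg.solve(K,[uv[0],uv[1],1]);return T[:3,3],d
def at(s,uv,z):
    o,d=ray(s,uv);return o+d*(z-o[2])/d[2]
def save(s,n): cv2.imwrite(f"pics/{n}.png",np.array(s["image"])[:,:,::-1])
E
python3 - <<'E'
from h import *
for c in("top","scene"):
    s=r.snapshot(c);save(s,c+"0")
    for l,z in(("reg_base",0),("mark",89),("pointer",102),("knob_grip",123)):
        for d in r.pinpoint(s,l)[:2]: print(c,l,d["conf"],np.round(d["uv"],1),at(s,d["uv"],z).round(1))
print(r.sense())
a=cv2.imread("pics/top0.png");
E
```

```text
top reg_base 0.8 [305.7 194.4] [579.   20.4   0. ]
top mark 0.91 [314.  164.4] [617.8   8.7  89. ]
top pointer 0.94 [325.5 172.4] [597.1  -7.6 102. ]
top knob_grip 0.55 [314.5 179.9] [581.6  17.9 123. ]
scene reg_base 0.89 [287.5 255.9] [584.3  27.4   0. ]
scene mark 0.83 [308.  229.7] [621.3  12.   89. ]
scene pointer 0.88 [305.7 233.3] [605.2  -2.8 102. ]
scene knob_grip 0.86 [289.6 226.6] [575.   13.1 123. ]
scene knob_grip 0.6 [327.  265.7] [ 588.7 -100.5  123. ]
{'time': 0.5, 'joint_pos': array([-7.59402555e+01,  7.47183052e+00,  8.52700736e+01,  8.89330715e-04,
        8.72627109e+01, -4.89212386e+00]), 'qd': array([-0.06320593,  0.02771542,  0.03225491, -0.02162538, -0.012211  ,
       -0.01674273]), 'joint_efforts': array([-7.02826455e-04, -5.68713534e+01, -5.00360656e+01, -2.09656187e-04,
        2.90316864e-03,  1.81866383e-06]), 'tool_pos': array([ 194.89443491, -567.44186841,  253.26347364]), 'tcp_rot': array([-1.79998721e+02,  4.52236411e-03, -7.10481741e+01]), 'ft_force': array([-0.58461198, -0.44647929,  0.13383081]), 'wrist_torque': array([ 0.01884876, -0.00052728,  0.01582719]), 'finger_gap': 85.5031679521368}
```

Run:
```python
import cv2,numpy as np
a=cv2.imread("pics/top0.png")[120:250,230:390];b=cv2.imread("pics/scene0.png")[170:300,220:380]
cv2.imwrite("pics/c0.png",np.hstack([cv2.resize(x,None,fx=2.5,fy=2.5,interpolation=2) for x in(a,b)]))
```

```text
(no output)
```

View pics/c0.png

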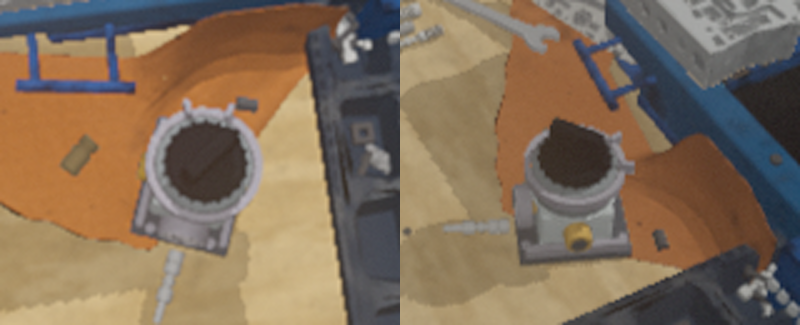

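View pics/scene0.png

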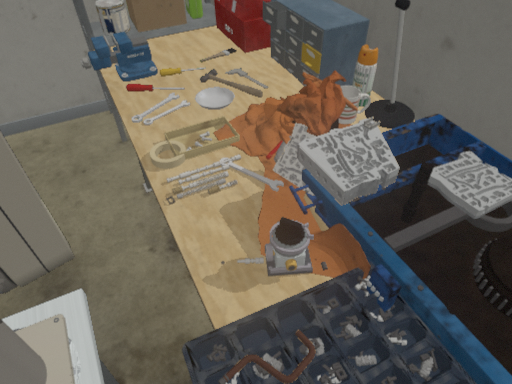

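```bash
cat >> h.py <<'E'
def shift(x,y,z,yaw):
    s=r.sense();M=R.from_euler("xyz",s["tcp_rot"],degrees=True)
    d=M.inv().apply(np.array([x,y,z])-s["tool_pos"])/1000
    print("t",round(s["time"],2),"pos",s["tool_pos"].round(1),"rot",s["tcp_rot"].round(1),"F",s["ft_force"].round(1),"shift",d.round(4),"turn",round(-(yaw-s["tcp_rot"][2]),1))
E
python3 -c "
from h import *
shift(580,19,240,33)"
```

```text
t 0.5 pos [ 194.9 -567.4  253.3] rot [-180.    0.  -71.] F [-0.6 -0.4  0.1] shift [-0.4296 -0.5547  0.0133] turn -104.0
```

```bash
python3 -m jog '[[-0.43,-0.555,0.013,-104,100],[-0.43,-0.555,0.013,-104,100],[-0.43,-0.555,0.013,-104,100],[-0.43,-0.555,0.013,-104,100],[-0.43,-0.555,0.013,-104,100],[-0.43,-0.555,0.013,-104,100],[-0.43,-0.555,0.013,-104,100],[-0.43,-0.555,0.013,-104,100]]'; python3 -c "
from h import *
shift(580,19,240,33)"
```

```text
time: 1.3
tool_pos: [415.1, -231.3, 246.2]
tcp_rot: [180.0, -0.1, -2.0]
ft_force: [1.6, -0.5, -0.3]
finger_gap: 85.6
t 1.3 pos [ 415.1 -231.3  246.2] rot [ 1.8e+02 -1.0e-01 -2.0e+00] F [ 1.6 -0.5 -0.3] shift [ 0.1563 -0.2558  0.0062] turn -35.0
```

```bash
python3 -m jog '[[0.156,-0.256,0.006,-35,100],[0.156,-0.256,0.006,-35,100],[0.156,-0.256,0.006,-35,100],[0.156,-0.256,0.006,-35,100],[0.156,-0.256,0.006,-35,100],[0.156,-0.256,0.006,-35,100],[0.156,-0.256,0.006,-35,100],[0.156,-0.256,0.006,-35,100]]'
cat >> h.py <<'E'
def wat(s,st,uv,z):
    K=np.array(s["K"]);T=np.array(s["tool_from_camera"])
    d=np.array([(uv[0]-K[0,2])/K[0,0],(uv[1]-K[1,2])/K[1,1]]);t=np.linalg.norm(d)
    c=np.r_[d/t*np.sin(t),np.cos(t)]
    M=R.from_euler("xyz",st["tcp_rot"],degrees=True)
    o=st["tool_pos"]+M.apply(T[:3,3]);v=M.apply(T[:3,:3]@c)
    return o+v*(z-o[2])/v[2]
def wlook(n):
    st=r.sense();s=r.snapshot("wrist");save(s,n);p={}
    for l,z in(("reg_base",0),("mark",89),("pointer",102),("knob_grip",123)):
        for d in r.pinpoint(s,l)[:1]:
            p[l]=wat(s,st,d["uv"],z);print(l,d["conf"],np.round(d["uv"],1),p[l].round(1))
    return p
E
python3 -c "
from h import *
shift(580,19,240,33);wlook('w1')"
```

```text
time: 2.1
tool_pos: [579.9, 20.5, 239.7]
tcp_rot: [180.0, 0.0, 33.2]
ft_force: [0.8, -0.7, -0.6]
finger_gap: 85.3
t 2.1 pos [579.9  20.5 239.7] rot [180.    0.   33.2] F [ 0.8 -0.7 -0.6] shift [-0.0007  0.0013 -0.0003] turn 0.2
reg_base 0.73 [257.1 169.8] [582.7  18.7   0. ]
mark 0.94 [286.9 218.7] [623.   10.7  89. ]
pointer 0.85 [256.1 228.4] [599.9  -9.8 102. ]
knob_grip 0.91 [255.5 202.5] [581.1  18.  123. ]
```

View pics/w1.png

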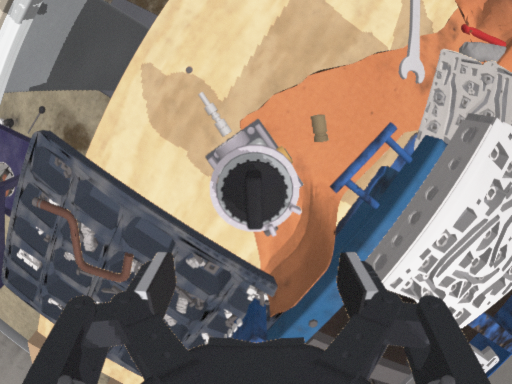

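```bash
python3 -c "
from h import *
shift(581.2,18.2,150,33.6)
im=cv2.imread('pics/w1.png')[135:245,195:315];cv2.imwrite('pics/w1c.png',cv2.resize(im,None,fx=6,fy=5.4,interpolation=2))
st=r.sense();s=r.snapshot('wrist')
for uv in((297,210),(273,232)):
  p=wat(s,st,uv,93);print(p,np.degrees(np.arctan2(p[1]-18.2,p[0]-581.2)))
"
```

```text
t 2.35 pos [579.5  17.9 240.6] rot [179.9  -0.   32.9] F [-0.9 -0.4 -0.3] shift [0.0016 0.0006 0.0906] turn -0.7
[624.78164617  21.59971903  93.        ] 4.460498646628826
[618.24542518 -10.49415841  93.        ] -37.760176188111004
```

View pics/w1c.png

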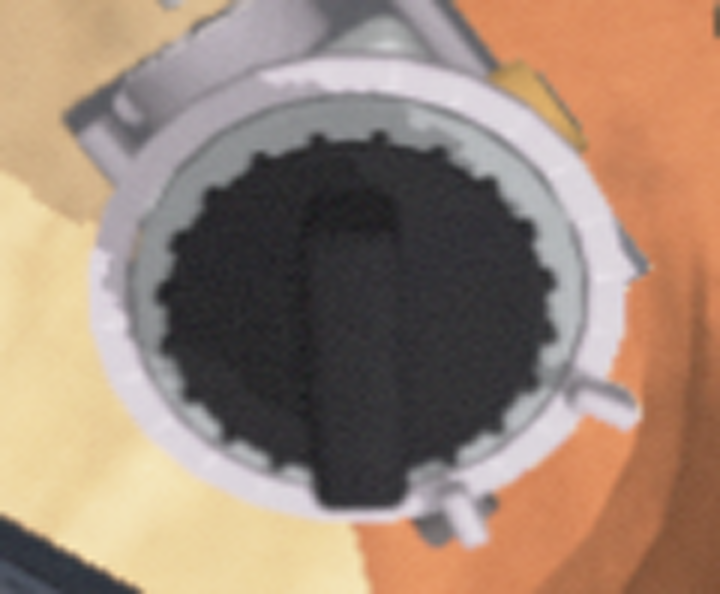

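```bash
python3 -c "
from h import *
for i in range(3):
  st=r.sense();p=wlook('w2_%d'%i);a=p['knob_grip']
  for k in('mark','pointer'):
    d=p[k]-a;print(k,np.degrees(np.arctan2(d[1],d[0])))
s=r.snapshot('wrist');st=r.sense()
for uv in((295.3,209.1),(272.5,229.8)):
  q=wat(s,st,uv,94);print(q,np.degrees(np.arctan2(q[1]-a[1],q[0]-a[0])))
shift(581.2,18.2,150,33.6)
"
```

```text
reg_base 0.77 [256.6 168.2] [581.2  17.4   0. ]
mark 0.59 [288.6 218.1] [624.1   9.1  89. ]
pointer 0.92 [258.6 223.3] [598.9  -7.  102. ]Traceback (most recent call last):
  File "<string>", line 4, in <module>
    st=r.sense();p=wlook('w2_%d'%i);a=p['knob_grip']
                                      ~^^^^^^^^^^^^^
KeyError: 'knob_grip'
```

```bash
python3 -c "
from h import *
a=np.array([581.3,18.])
s=r.snapshot('wrist');st=r.sense()
for uv in((295.3,209.1),(272.5,229.8)):
  q=wat(s,st,uv,94);print(q,np.degrees(np.arctan2(q[1]-a[1],q[0]-a[0])))
s=r.snapshot('top')
for uv in((230+187/2.5,120+105/2.5),(230+232/2.5,120+108/2.5)):
  q=at(s,uv,94);print(q,np.degrees(np.arctan2(q[1]-a[1],q[0]-a[0])))
shift(581.3,18,128,33.6)
"
```

```text
[622.64280016  22.82151375  94.        ] 6.651946276615406
[616.34967167  -7.26856704  94.        ] -35.789187611378814
[623.40046079  25.72407765  94.        ] 10.396309809309248
[616.78729608  -6.99748806  94.        ] -35.1611217019218
t 2.75 pos [579.7  19.  240.3] rot [179.9  -0.   33. ] F [ 0.4  0.  -0.1] shift [0.0007 0.0016 0.1123] turn -0.6
```

```bash
python3 -m jog '[[0.0007,0.0016,0.04,-0.5,100],[0.0007,0.0016,0.08,-0.5,100],[0.0007,0.0016,0.112,-0.5,100],[0.0007,0.0016,0.112,-0.5,100],[0.0007,0.0016,0.112,-0.5,100],[0.0007,0.0016,0.112,-0.5,50],[0.0007,0.0016,0.112,-0.5,50]]' 30; python3 -c "
from h import *
print(r.nose_length);shift(581.3,18,128,33.6)"
```

```text
time: 3.45
tool_pos: [583.1, 17.9, 131.2]
tcp_rot: [179.8, -0.2, 33.5]
ft_force: [-0.2, 0.5, 0.1]
finger_gap: 59.0
22.0
t 3.45 pos [583.1  17.9 131.2] rot [179.8  -0.2  33.5] F [-0.2  0.5  0.1] shift [-0.0014 -0.0011  0.0032] turn -0.1
```

```bash
python3 -m jog '[[0,0,0.002,0,10],[0,0,0.002,0,10],[0,0,0.002,0,0],[0,0,0.002,0,0],[0,0,0.002,0,0],[0,0,0.002,0,0],[0,0,0.002,0,0],[0,0,0.002,0,0]]' 40; python3 -c "
from h import *
print(r.sense()['wrist_torque']);shift(581.3,18,128,33.6)"
```

```text
time: 4.25
tool_pos: [582.1, 16.7, 130.1]
tcp_rot: [179.8, -0.1, 33.5]
ft_force: [-10.7, -4.1, 12.2]
finger_gap: 13.4
[-1.03323139  1.826854    0.10127431]
t 4.25 pos [582.1  16.7 130.1] rot [ 1.798e+02 -1.000e-01  3.350e+01] F [-10.7  -4.1  12.2] shift [ 0.0001 -0.0016  0.0021] turn -0.1
```

```bash
python3 -m jog '[[-0.0007,0,-0.0007,0,0],[-0.0007,0,-0.0007,0,0],[-0.0007,0,-0.0007,0,0]]' ; python3 -c "
from h import *
print(r.sense()['wrist_torque']);shift(581.3,18,128,33.6)"
```

```text
time: 4.55
tool_pos: [581.4, 16.3, 130.9]
tcp_rot: [179.8, -0.0, 33.5]
ft_force: [-2.1, -1.0, 2.9]
finger_gap: 12.8
[-0.06250332  0.29316729  0.03320742]
t 4.55 pos [581.4  16.3 130.9] rot [179.8  -0.   33.5] F [-2.1 -1.   2.9] shift [ 0.0009 -0.0015  0.0029] turn -0.1
```

```bash
python3 -m jog '[[0,0,0,-5,0],[0,0,0,-10,0],[0,0,0,-15,0],[0,0,0,-20,0],[0,0,0,-20,0],[0,0,0,-20,0]]' ; python3 -c "
from h import *
print(r.sense()['wrist_torque']);shift(581.3,18,131,76.5)"
```

```text
time: 5.15
tool_pos: [581.7, 16.6, 130.9]
tcp_rot: [179.8, -0.0, 53.4]
ft_force: [0.4, 1.5, -1.7]
finger_gap: 12.8
[ 0.58239106 -0.44128049  0.03667814]
t 5.15 pos [581.7  16.6 130.9] rot [179.8  -0.   53.4] F [ 0.4  1.5 -1.7] shift [ 0.0009 -0.0011 -0.0001] turn -23.1
```

```bash
python3 -m jog '[[0,0,0,-5,0],[0,0,0,-10,0],[0,0,0,-15,0],[0,0,0,-20,0],[0,0,0,-23,0],[0,0,0,-23,0],[0,0,0,-23,0]]' ; python3 -c "
from h import *
print(r.sense()['wrist_torque']);shift(581.3,18,131,76.5)
s=r.snapshot('top');save(s,'t2');print(r.pinpoint(s,'pointer'),r.pinpoint(s,'mark'))
cv2.imwrite('pics/t2c.png',cv2.resize(cv2.imread('pics/t2.png')[140:210,270:360],None,fx=6,fy=6,interpolation=2))"
```

```text
time: 5.85
tool_pos: [581.9, 17.3, 130.9]
tcp_rot: [179.8, 0.0, 76.2]
ft_force: [1.1, 4.5, -1.8]
finger_gap: 13.3
[ 1.33034659 -0.52569609  0.06778135]
t 5.85 pos [581.9  17.3 130.9] rot [179.8   0.   76.2] F [ 1.1  4.5 -1.8] shift [ 0.0006 -0.0007 -0.0001] turn -0.3
[] []
```

View pics/t2c.png

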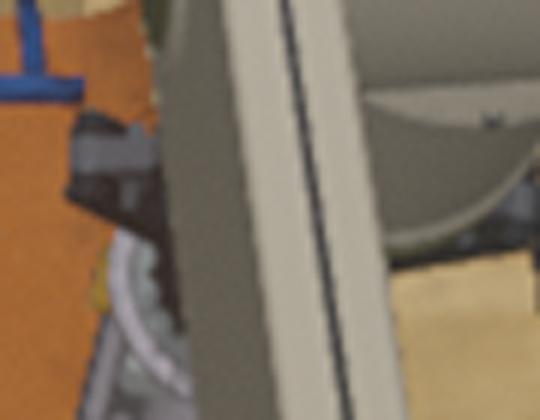

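```bash
python3 -m jog '[[0.0003,0,-0.001,0,0],[0.0003,0,-0.001,0,0],[0.0003,0,-0.002,0,0],[0.0003,0,-0.002,0,0]]'; python3 -m jog '[[0,0,-0.001,0,0],[0,0,-0.001,0,0],[0,0,-0.001,0,0]]'
```

```text
time: 6.4
tool_pos: [581.9, 17.6, 132.9]
tcp_rot: [179.8, 0.0, 76.2]
ft_force: [1.3, 2.9, -3.2]
finger_gap: 13.1
time: 6.7
tool_pos: [581.9, 17.6, 134.0]
tcp_rot: [179.8, 0.0, 76.2]
ft_force: [0.8, 2.2, -2.1]
finger_gap: 13.3
```

```bash
python3 -m jog '[[0,0,-0.001,0,0],[0,0,-0.001,0,0],[0,0,-0.001,0,0]]'
```

```text
time: 7.0
tool_pos: [581.9, 17.6, 135.2]
tcp_rot: [179.8, 0.0, 76.2]
ft_force: [0.4, 3.4, -1.3]
finger_gap: 13.2
```

```bash
python3 -m jog '[[0,0,-0.001,0,0],[0,0,-0.001,0,0],[0,0,-0.001,0,0]]';python3 -m jog '[[0,0,-0.001,0,0],[0,0,-0.001,0,0],[0,0,-0.001,0,0]]'
```

```text
time: 7.3
tool_pos: [581.9, 17.6, 136.3]
tcp_rot: [179.8, 0.0, 76.2]
ft_force: [0.6, 1.2, -1.6]
finger_gap: 13.6
time: 7.6
tool_pos: [581.9, 17.6, 137.4]
tcp_rot: [179.8, 0.0, 76.2]
ft_force: [0.4, 3.3, -1.9]
finger_gap: 13.0
```

```bash
python3 -c "
from h import *
s=r.snapshot('scene');save(s,'s2');print(r.pinpoint(s,'pointer')[:1],r.pinpoint(s,'mark')[:1],r.pinpoint(s,'reg_base')[:1])
a=cv2.resize(cv2.imread('pics/s2.png')[205:280,250:330],None,fx=5,fy=6,interpolation=2)
s=r.snapshot('wrist');save(s,'w3');print(r.pinpoint(s,'pointer')[:1],r.pinpoint(s,'mark')[:1])
b=cv2.resize(cv2.imread('pics/w3.png')[100:280,180:340],(400,450),interpolation=2)
cv2.imwrite('pics/c3.png',np.hstack([a,b]))"
```

```text
[{'uv': [305.4, 223.5], 'conf': 0.7}] [{'uv': [307.0, 228.0], 'conf': 0.81}] [{'uv': [287.4, 260.1], 'conf': 0.96}]
[{'uv': [258.6, 289.9], 'conf': 0.96}] []
```

View pics/c3.png

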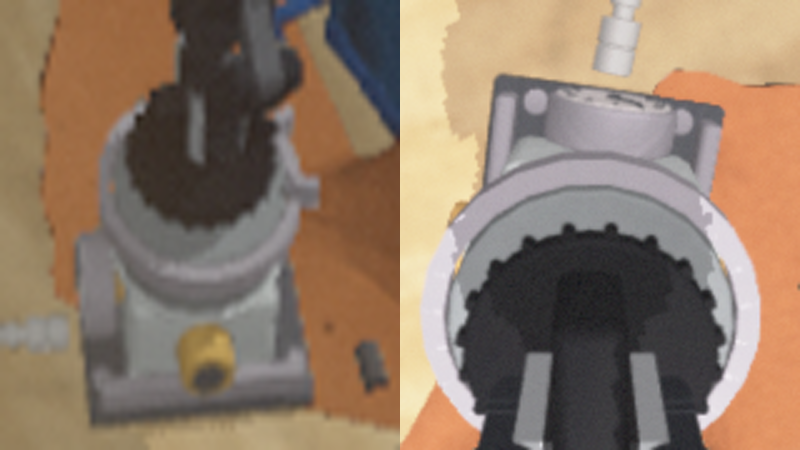

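```bash
for i in 1; do python3 -m jog '[[0,0,-0.001,0,0],[0,0,-0.001,0,0],[0,0,-0.002,0,0],[0,0,-0.002,0,0],[0,0,-0.002,0,0]]';done;python3 -m jog '[[0,0,-0.001,0,0],[0,0,-0.001,0,0],[0,0,-0.001,0,0]]'
```

```text
time: 8.45
tool_pos: [581.9, 17.6, 139.5]
tcp_rot: [179.8, 0.0, 76.2]
ft_force: [1.1, 2.3, -2.2]
finger_gap: 13.1
time: 8.75
tool_pos: [581.9, 17.5, 140.4]
tcp_rot: [179.8, 0.0, 76.2]
ft_force: [1.3, 2.4, -4.4]
finger_gap: 13.1
```

```bash
python3 -m jog '[[0,0,-0.0007,0,0],[0,0,-0.0007,0,0],[0,0,-0.0007,0,0]]'
```

```text
time: 9.05
tool_pos: [581.6, 17.5, 140.5]
tcp_rot: [179.8, 0.0, 76.2]
ft_force: [3.5, 1.6, -9.9]
finger_gap: 13.3
```

```bash
python3 -m jog '[[0,0,-0.0006,0,0],[0,0,-0.0006,0,0],[0,0,-0.0006,0,0]]'
```

```text
time: 9.35
tool_pos: [581.5, 17.5, 140.8]
tcp_rot: [179.8, 0.0, 76.2]
ft_force: [4.7, 1.0, -10.8]
finger_gap: 13.1
```

```bash
python3 -m jog '[[0,0,0.0006,0,0],[0,0,0.0006,0,0],[0,0,0.0006,0,0]]'; python3 -m jog '[[0,0,0,0,60],[0,0,0,0,60],[0,0,0,0,100],[0,0,0,0,100],[0,0,0,0,100],[0,0,0,0,100]]' 20
```

```text
time: 9.65
tool_pos: [581.6, 17.4, 140.4]
tcp_rot: [179.8, 0.0, 76.2]
ft_force: [3.4, 2.8, -7.9]
finger_gap: 13.2
time: 10.25
tool_pos: [581.7, 17.4, 140.5]
tcp_rot: [179.8, 0.0, 76.2]
ft_force: [-0.1, 0.6, 0.2]
finger_gap: 85.6
```

Released. I'll rise and look.

```bash
python3 -m jog '[[0,0,-0.03,0,100],[0,0,-0.06,0,100],[0,0,-0.1,0,100],[0,0,-0.1,0,100],[0,0,-0.1,0,100],[0,0,-0.1,0,100],[0,0,-0.1,0,100]]'; python3 -c "
from h import *
p=wlook('w4');a=np.array([581.3,18])
s=r.snapshot('scene');save(s,'s4')
a1=cv2.resize(cv2.imread('pics/s4.png')[205:280,250:330],None,fx=5,fy=6,interpolation=2)
b=cv2.resize(cv2.imread('pics/w4.png')[130:250,195:315],(400,450),interpolation=2)
cv2.imwrite('pics/c4.png',np.hstack([a1,b]))
for k in('mark','pointer'):
  if k in p: print(k,np.degrees(np.arctan2(*(p[k][:2]-a)[::-1])))"
```

```text
time: 10.95
tool_pos: [580.4, 17.6, 238.7]
tcp_rot: [180.0, 0.1, 76.2]
ft_force: [0.7, 0.0, -0.4]
finger_gap: 85.3
reg_base 0.7 [255.3 168.9] [581.8  16.    0. ]
mark 0.67 [327.  179.2] [587.8  85.6  89. ]
pointer 0.78 [257.7 230.1] [617.3   9.9 102. ]
knob_grip 0.8 [257.6 202.9] [583.4  18.1 123. ]
mark 84.53151654559694
pointer -12.623140342908547
```

View pics/c4.png

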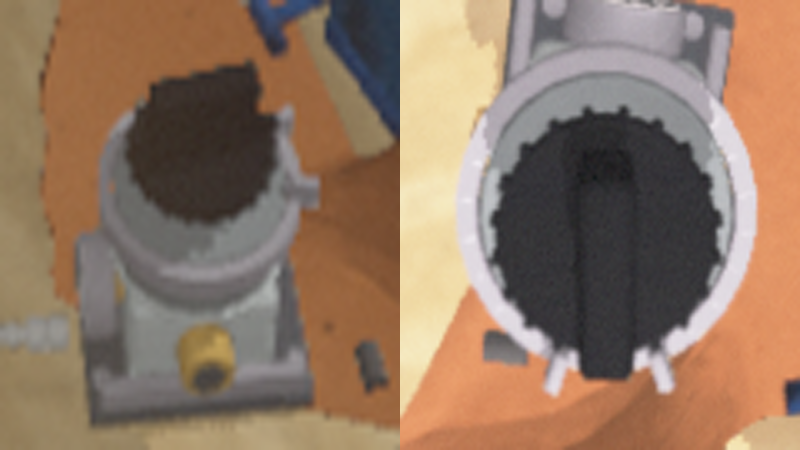

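```bash
python3 -c "
from bench import r
print(r.hand_in())"
```

```text
the job is handed in; nothing more can be done
None
```

I turned the knob about 43° anticlockwise so its pointer stands between the two tabs. It went into the lock slot on the first light pull. I drew it up about 9.6 mm until it met a firm stop, then let go and backed the gripper off 100 mm. The job was handed in at about 11 s.

**Checks that agreed:**
- The last wrist picture shows the pointer midway between the tabs: it lies at -12.6°, and the tabs put the mark at about -13.5°.
- The scene picture shows the knob still raised after release.
- The highest pull I read was about 11 N, so the clip lifted less than 1 mm, well short of tearing out.
- The loose steel valve and dark pin in view look untouched.

**Checks that failed or were weak:**
- In that last wrist picture the network's "mark" was plainly wrong (84.5°), so I judged by the tabs themselves.
- The measured rise is slightly under the nominal 10 mm, which I put down to pad slip and pose noise. I took the knob as fully out because the force rose sharply at the stop and it stayed up after release.
- I did not check the gold plug separately at the end, but the arm did not go near it.

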